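Unbolt the sanding block from its stand and snap it into the bench clip

TASK

Lift the handle of the bolt on the sloping stand clear of its notch and draw the bolt fully out, so that it no longer crosses the sanding block. Take the block out of the stand and push it down into the bench clip, dark abrasive face up, until it is fully home on the board and both spring ends have snapped over its metal backing plate. Leave the bolt drawn and the other things on the bench where they are, and let go of everything.

Things in the scene. Friction and masses are not known exactly. Their poses are not given: they have to be found in the camera images.
- stand: Plywood stand, fixed, 165 (x) by 230 (y) mm, about 157 high. Origin: centre of its underside, z up. Its bed is a plane tilted 30 degrees about y, rising towards +x: in this frame up-slope is (0.866, 0, 0.5), off the bed (-0.5, 0, 0.866). The block's bay is on the +y half, the bolt's notch on the -y half.
- bay (a point): Centre of the bay on the bed's face, 60 mm above the stand's underside, axes as the stand's. The block lies here, its long side up the slope, lower end on a ledge 12 mm high. Two dark steel keepers for the bolt, 32 mm along the slope, 14 thick (y), 60 off the bed, are centred 45 mm up-slope and 36 mm to either side; otherwise the bay's sides are open.
- notch (a point): Point on the bolt's axis opposite the notch, axes as the stand's: 45 mm up-slope of the bed's centre, 47 mm off the bed, 70 mm to -y of the bay's centre. The bolt lies along y. The notch, 16 mm wide, is in a dark steel plate along the bolt, 6 mm thick, 20 mm down-slope of the axis, standing 53 mm off the bed.
- bolt (a joint): Slide of the steel bolt (round rod 12 mm thick, 135 long), in m: 0 = shot, crossing 5 mm over the block; 0.085 = fully drawn, at its stop. It moves along the stand's -y with the handle. Its tip clears the block's side at 0.065. Friction 1.5 N; it stays where left. With the handle in the notch it has only 3 mm of play.
- bolt_handle (a joint): Turn of the bolt's handle about the bolt's axis, in rad: 0 = lying in the notch, parallel to the bed and pointing down the slope; it rises off the bed as it grows, up to 1.4. It clears the notch plate above 0.62. It is stiff enough (0.05 N m) to stay at any angle.
- handle_grip (a point): Middle of the grip of the bolt's handle: a steel cylinder 16 mm thick and 34 long on a 10 mm stem, square to the bolt. This point lies 48 mm from the bolt's axis. With the handle in the notch the grip is 47 mm off the bed and notch lies 48 mm up-slope of it.
- block: Sanding block, loose, about 0.25 kg: aluminium backing plate 150 x 40 x 8 mm under a pale wooden body 126 x 40 mm with a dark abrasive top, 36 mm high in all; the plate stands out 12 mm at each end. Origin: centre of the plate's underside; x lengthwise, y across, z out of the abrasive face. It starts plate down on the stand's bed, x up the slope.
- clip: Bench clip, fixed: level wooden board 210 (x) x 66 (y) x 18 mm. Origin: centre of its underside. At x = +-75 mm stand steel spring ends 30 mm wide, with a bead 31 mm and a flared lead-in up to 51 mm above the bench, which takes the plate up to 6 mm off along x. The plate, pushed straight down between them either way round with about 12 N, spreads them and they snap over it.
- clip_seat (a point): Centre of the clip's board on its top face, 18 mm above the bench, axes as the clip's: the block's origin comes here when fully home.
- clip_near (a joint): Spring end at -x of the clip: 0 = upright, at rest; grows to about 0.15 rad as the plate pushes it outwards.
- clip_far (a joint): Spring end at +x of the clip: 0 = upright, at rest; grows to about 0.15 rad as the plate pushes it outwards.
- cork_block: Bystander: cork block 90 x 45 x 30 mm, between the stand and the clip. Origin: under it.
- bridge_blank: Bystander: flat dark wooden guitar-bridge blank, 118 x 36 x 10 mm, between the stand and the clip. Origin: under it.
- glue: Bystander: white glue bottle, 160 mm high, 64 mm thick. Origin: under it.
- mallet: Bystander: hammer lying at the far edge. Origin: under it.
- tape: Bystander: roll of tape, 90 mm across, 25 mm high, lying flat. Origin: under it.
- driver: Bystander: screwdriver lying at the right. Origin: under it.
- pot: Bystander: white pot, 80 mm across, 90 mm high, at the left. Origin: under it.

How it is judged (in metres and radians):
On the way, in this order (a step that is already met when the one before it is completed fails the run):
1. The bolt's handle is lifted clear of the notch while the bolt is still shot (value of joint bolt_handle above 0.62 rad and value of joint bolt below 0.01 m), for 0.1 s.
2. The bolt is fully drawn (value of joint bolt above 0.072 m), for 0.2 s.
3. The block is out of the stand (value of joint bolt above 0.072 m and distance of block from where it was at the start of the episode above 0.08 m), for 0.2 s.
4. The block is fully home in the clip, both spring ends snapped over its plate (z of block in the frame of clip_seat between -0.004 and 0.003 m and x of block in the frame of clip_seat between -0.007 and 0.007 m and y of block in the frame of clip_seat between -0.01 and 0.01 m and angle between block's own z axis and vertical below 0.08 rad and angle between the x axis of block and the x axis of clip, either way round below 0.13 rad and value of joint each of clip_near, clip_far below 0.05 rad), for 0.2 s.
At the end, for the whole second after the job is handed in: Block in the clip, abrasive face up, level within 0.08 rad, within 3 mm of the board, centred within 7 mm along and 10 mm across, lengthwise within 0.13 rad either way round; both spring ends within 0.05 rad of upright; bolt drawn 72 mm or more; all released and at rest (all of step 4 and value of joint bolt above 0.072 m and linear speed of block below 0.02 m/s and contact force between the fingers and block below 0.1 N and contact force between the fingers and stand below 0.1 N); the robot touches nothing.
It fails at once if Another thing on the bench is shifted by more than 30 mm (distance of any of cork_block, bridge_blank, glue, mallet, tape, driver, pot from where it was at the start of the episode above 0.03 m).
It also fails if it takes over 54 s, if anything falls off the work surface, if the arm or the gripper's body presses on something with over 40 N, if the wrist force passes 120 N, or if a joint passes its speed limit or range.

ROBOT

A 6-joint arm with a two-finger parallel gripper is mounted at the origin on the work surface. World frame = base frame: x ahead of the robot, y to its left, z up, the work surface at z = 0. Lengths are in mm, angles in rad, forces in N, time in s.
With the tool pointing down it reaches from about 275 to 725 mm from the base axis. Payload 15.9 kg.
Tool frame: the origin (TCP) lies on the centre line of the jaws, within the pads' length; the fingertips stand 8 mm ahead of it and the grasp point (between the pads) lies 11 mm behind it; z points along the fingers, y is the line along which they close (so a half turn about z gives the same grasp; the last joint's range is limited). The gripper opens to 85 mm and grips with 20 to 120 N. Pads are 22 mm wide; open, the fingers measure 114 mm over their backs; the gripper's body (76 mm by 85 mm) begins 54 mm behind the grasp point. The pads swing forward as they close: fully open they stand 13 mm farther back than shut.
Start: joints at [-1.15, 0.213, -0.034, 1.323, 0, 1.571], TCP at [204.238, -456.369, 239.306] pointing down, gripper open.
Joint ranges: [-2.98, 2.98], [-0.74, 1.72], [-1.14, 1.35], [-2.1, 2.04], [-1.57, 1.44], [-3.14, 3.14]. Speed limits (rad/s): [1.89, 1.89, 2.39, 2.57, 3.14, 3.14].

INTERFACE

Orientations are given as [roll, pitch, yaw] about the fixed x, y, z axes, in that order (R = Rz(yaw) Ry(pitch) Rx(roll)).
In Python, from rig import arm, fingers, planner, optics, order gives the robot as it stands. The module is installed in compiled form; this text tells all that it offers. Calls block until the motion is done:
- arm.movep(position, orientation): joint-space move of the TCP to a pose.
- arm.move_linear(position, orientation=None, max_speed=150): straight line of the TCP; orientation=None keeps the orientation; max_speed is the mean speed in mm/s.
- arm.move_j(angles): joint-space move.
- fingers.open_jaws() and fingers.grasp(): open the fingers fully, or close them until they stop; the grip force is fixed at half the most.
- arm.dwell(seconds).
- planner.solve_ik(position, orientation): joint angles nearest the present ones, or None.
- arm.read_state(): the state.
- optics.get_image(name): name is "side" or "top" or "wrist"; returns a dict with "image" (420x560x3 uint8, red, green, blue), "fx", "fy", "cx", "cy" (pixels), "extrinsics" (4x4, takes a point from world to camera coordinates); the wrist camera has in their place "mount" (4x4, takes a point from camera to tool coordinates, whose origin is the TCP and whose axes are the flange's). Camera axes: x right, y up, looking along -z (the intrinsics and any distortion apply to the point x, -y, -z); pixel columns grow to the right and rows downward; lengths in mm; the calibration is good to about 2 mm. A picture is of the moment at which its call begins: read the wrist's pose just before it. There is no depth.
A pose or a line that the arm cannot do raises arm.MotionError and nothing moves.
- order.close_job(): hands the job in; it is judged then, once.
The state is a dict: "clock": time; "q": joint angles; "dq": joint speeds; "tau": joint torques, N m; "tcp_pos": TCP position; "ee_rot": TCP orientation; "force": force on the tool from outside, world axes, zero at the start; "ft_torque": the same for the moment, N m; "gripper_width": finger opening in mm; "gripper_force": force on a finger pad.
Only numpy, scipy, OpenCV 4.12 (cv2) and the standard library are available. Lean on these libraries where they do the work, as an engineer would, in place of code of your own. Each camera call takes 0.05 s, during which the arm holds its last target. There are 200 camera calls.

## Working session

There is one attempt and no reset: what is moved stays moved. The work goes in short steps, each a Python script; the robot and the scene stay as the last script left them, time stands still between calls to the robot, and variables do not carry over. Pictures are saved under pics/ and viewed, at most 10 in all, crops included, and the job is handed in when it is done.

```bash
mkdir -p pics; python3 - <<'E'
from rig import arm, optics
import cv2
for n in ("top","side"):
    d=optics.get_image(n); cv2.imwrite(f"pics/{n}0.png",cv2.cvtColor(d["image"],cv2.COLOR_RGB2BGR))
    print(n,d["fx"],d["fy"],d["cx"],d["cy"],[k for k in d if k!="image"]); print(d["extrinsics"].round(4).tolist() if hasattr(d["extrinsics"],"round") else d["extrinsics"])
s=arm.read_state();print(s["ee_rot"],s["tcp_pos"],s["clock"],s["gripper_width"])
E
```

```text
top 389.6276146077399 389.6276146077399 277.58856471139245 210.33305494520798 ['fx', 'fy', 'cx', 'cy', 'extrinsics']
[[-0.0125, -0.9999, 0.001, 4.6747], [0.9819, -0.012, 0.1888, -593.1398], [-0.1888, 0.0034, 0.982, -1110.8577], [0.0, 0.0, 0.0, 1.0]]
side 409.1108034495547 409.1108034495547 277.1309683647856 210.11771966096822 ['fx', 'fy', 'cx', 'cy', 'extrinsics']
[[-0.8806, -0.4738, 0.0067, 513.7898], [0.371, -0.6806, 0.6318, -303.332], [-0.2948, 0.5589, 0.7751, -1002.4774], [0.0, 0.0, 0.0, 1.0]]
[-3.14057912e+00 -6.47907783e-06  4.20815915e-01] [ 204.13632472 -456.09018726  238.86463248] 0.1 85.37118486265496
```

View pics/top0.png

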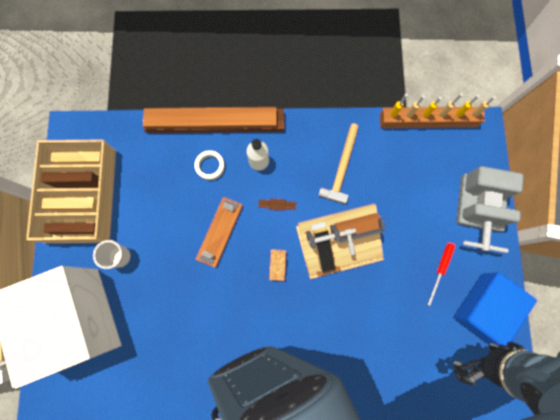

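View pics/side0.png

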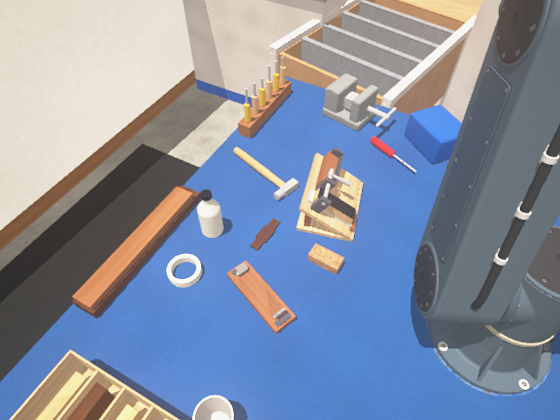

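Top view: stand around (341,241) with the dark block at (323,252) and the bolt handle near (350,240). The clip is at (219,232), the cork at (278,265) and the blank at (277,204). Next I'll enlarge the stand and clip.

```bash
python3 - <<'E'
import cv2,numpy as np
t=cv2.imread("pics/top0.png");s=cv2.imread("pics/side0.png")
c=lambda im,x,y,w,h,W,H:cv2.resize(im[y:y+h,x:x+w],(W,H),interpolation=cv2.INTER_CUBIC)
a=np.hstack([c(t,290,195,100,90,400,360),c(s,285,140,100,90,400,360)])
b=np.hstack([c(t,190,190,100,60,400,240),c(s,215,250,100,60*100//100,400,240)])
cv2.imwrite("pics/crops.png",np.vstack([a,b]))
E
```

```text
(no output)
```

View pics/crops.png

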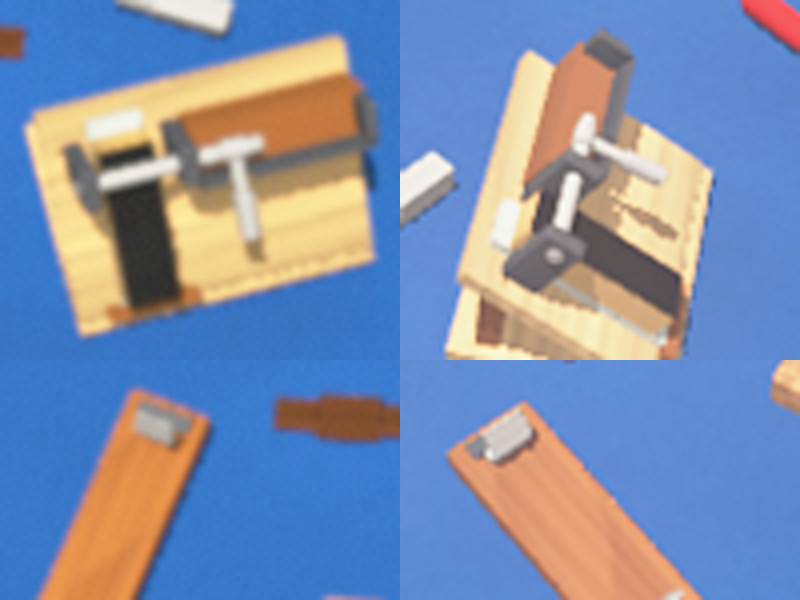

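Crops: block abrasive corners in the top view are at about (317,232), (329,231), (335,270) and (322.5,272). The bed corners are (310,279), (384,259.5), (376,204) and (299,222.5). The handle lies in its notch, with the grip from (349,235) to (353,255).

```bash
cat > h.py <<'E'
import cv2,numpy as np
from scipy.spatial.transform import Rotation as R
def cam(d,pose=None):
    """returns (origin, world-from-camera rotation) ; pose=(pos,rpy) for wrist"""
    if "extrinsics" in d:
        E=np.array(d["extrinsics"]);return -E[:3,:3].T@E[:3,3],E[:3,:3].T
    M=np.array(d["mount"]);T=np.eye(4);T[:3,:3]=R.from_euler("xyz",pose[1]).as_matrix();T[:3,3]=pose[0]
    W=T@M;return W[:3,3],W[:3,:3]
def ray(d,uv,pose=None):
    o,Rw=cam(d,pose);r=Rw@np.array([(uv[0]-d["cx"])/d["fx"],-(uv[1]-d["cy"])/d["fy"],-1.]);return o,r/np.linalg.norm(r)
def onz(d,uv,z,pose=None):
    o,r=ray(d,uv,pose);return o+r*(z-o[2])/r[2]
def proj(d,p,pose=None):
    o,Rw=cam(d,pose);c=Rw.T@(np.asarray(p)-o);return np.array([d["cx"]-d["fx"]*c[0]/c[2],d["cy"]+d["fy"]*c[1]/c[2]])
def tri(*rays):
    A=0;b=0
    for o,r in rays:
        P=np.eye(3)-np.outer(r,r);A=A+P;b=b+P@o
    return np.linalg.solve(A,b)
E
python3 - <<'E'
from h import *
from rig import optics
d=optics.get_image("top")
B=[onz(d,p,z) for p,z in [((310,278.8),12.4),((383.8,259.5),12.4),((375.8,204.3),107.6),((298.8,222.5),107.6)]]
for p in B: print(p.round(1))
n=np.linalg.norm
print("widths",n(B[0]-B[1]),n(B[2]-B[3]),n((B[0]-B[3])[:2]))
print("centre",np.mean(B,0).round(1)); 
# block abrasive: low end z, high end z at 36 off
for p,z in [((316.7,232),0),((328.7,230.8),0),((335,270),0),((322.5,272),0)]:
    pass
im=d["image"];hsv=cv2.cvtColor(im,cv2.COLOR_RGB2HSV)
m=cv2.inRange(hsv,(3,90,60),(22,255,255));m[:190]=0;m[275:]=0;m[:,:190]=0;m[:,248:]=0
c=max(cv2.findContours(m,0,1)[0],key=cv2.contourArea);r=cv2.boxPoints(cv2.minAreaRect(c))
C=[onz(d,p,18) for p in r];print(r.round(1).tolist());[print(p.round(1)) for p in C]
print("clip c",np.mean(C,0).round(1),n(C[0]-C[1]),n(C[1]-C[2]))
w=optics.get_image("wrist");print(w["fx"],w["cx"],w["cy"]);print(np.array(w["mount"]).round(3).tolist())
E
```

```text
[390.6 -97.7  12.4]
[ 445.6 -323.6   12.4]
[ 597.5 -284.7  107.6]
[547.3 -62.4 107.6]
widths 232.46143694810254 227.92457542329748 160.67504244365685
centre [ 495.2 -192.1   60. ]
[[195.6999969482422, 258.70001220703125], [222.5, 196.5], [242.1999969482422, 204.89999389648438], [215.3000030517578, 267.20001220703125]]
[454.7 246.7  18. ]
[646.7 168.3  18. ]
[618.9 106.9  18. ]
[428.5 186.9  18. ]
clip c [537.2 177.2  18. ] 207.43133929497625 67.37338172655336
335.96207622218265 276.1809995747313 209.78692375664284
[[0.001, 0.951, 0.309, 78.639], [1.0, -0.0, -0.001, 0.501], [-0.001, 0.309, -0.951, -134.316], [0.0, 0.0, 0.0, 1.0]]
```

Measured bed edges (232 and 228 mm, true 230) and clip (207 × 67 mm, true 210 × 66) match the given sizes. Moving to look from near.

```bash
python3 - <<'E'
from h import *
from rig import arm,optics
arm.movep([495,-185,300],[-np.pi,0,0.23])
s=arm.read_state();d=optics.get_image("wrist");d["pose"]=(s["tcp_pos"],s["ee_rot"])
import pickle;pickle.dump(d,open("w1.pkl","wb"))
cv2.imwrite("pics/w1.png",cv2.resize(cv2.cvtColor(d["image"],cv2.COLOR_RGB2BGR),(800,600),interpolation=cv2.INTER_CUBIC))
print(s["clock"],s["tcp_pos"],s["ee_rot"],s["q"])
E
```

```text
1.6917 [ 494.61356582 -185.74228407  299.85957911] [3.14154624e+00 2.99379596e-04 2.29274334e-01] [-3.59116120e-01  2.73966525e-01  1.96746413e-01  1.49379949e+00
 -2.04771298e-04  2.55320222e+00]
```

View pics/w1.png

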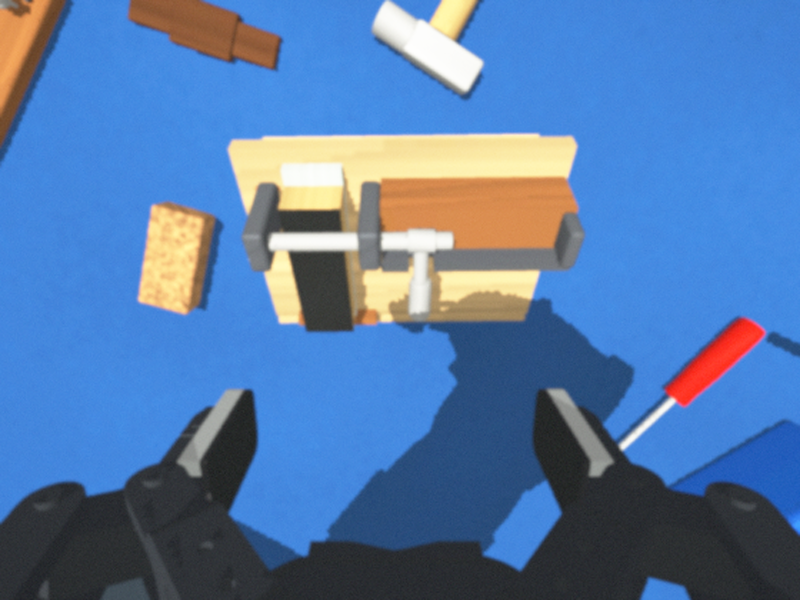

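Near view (800×600 px): the hub on the bolt is at (421,240) and the grip runs (420,278) to (420,318). The abrasive corners are (280,209), (342,209), (354,330) and (305,330). The bed corners are (230,143), (577,137), (527,322) and (277,325).

```bash
python3 - <<'E'
from h import *
import pickle
d=pickle.load(open("w1.pkl","rb"));P=d["pose"];f=lambda u,v,z:onz(d,(u*.7,v*.7),z,P)
g=dict(hub=f(421,240,123.2),gend=f(420,318,60+.5*-20+47*.866),gmid=f(420,298,99.2),
 a=f(280,209,122.7),b=f(342,209,122.7),c=f(354,330,59.7),e=f(305,330,59.7),
 TL=f(230,143,107.6),TR=f(577,137,107.6),BR=f(527,322,12.4),BL=f(277,325,12.4))
for k,v in g.items(): print(k,v.round(1))
n=np.linalg.norm
print("abr w",n(g["a"]-g["b"]),n(g["c"]-g["e"]),"len",n(g["a"]-g["e"]),n(g["b"]-g["c"]))
print("bed",n(g["TL"]-g["TR"]),n(g["BL"]-g["BR"]),n((g["TL"]-g["BL"])[:2]),n((g["TR"]-g["BR"])[:2]))
yaw=lambda p:np.arctan2(p[1],p[0])
print([round(yaw(v),3) for v in (g["a"]-g["e"],g["b"]-g["c"],g["hub"]-g["gend"],g["TL"]-g["BL"],g["TR"]-g["BR"])],[round(yaw(v)-np.pi/2,3) for v in (g["TL"]-g["TR"],g["BL"]-g["BR"],g["a"]-g["b"])])
y=.23;Rz=R.from_euler("z",y).as_matrix();c=np.mean([g[k] for k in("TL","TR","BR","BL")],0)
print("stand centre",c.round(1))
bc=np.mean([g[k] for k in "abce"],0)
off=lambda s,t:np.array([.866*s-.5*t,0,.5*s+.866*t])
for k,(s,t) in dict(hub=(45,47),gend=(-20,47),gmid=(-3,47)).items(): print(k,"bay+..70 from",(Rz.T@(g[k]-c)-off(s,t)).round(1))
print("block->bay in stand",(Rz.T@(bc-c)-off(0,36)).round(1), bc.round(1))
E
```

```text
hub [ 516.9 -199.2  123.2]
gend [ 452.8 -216.3   90.7]
gmid [ 470.9 -211.4   99.2]
a [ 515.7 -106.1  122.7]
b [ 524.8 -144.9  122.7]
c [ 419.1 -169.4   59.7]
e [ 409.8 -129.5   59.7]
TL [547.5 -65.  107.6]
TR [ 602.1 -282.3  107.6]
BR [ 444.7 -326.1   12.4]
BL [388.3 -98.1  12.4]
abr w 39.84900654808837 41.03900916644716 len 125.48373606253473 125.48458141826215
bed 224.04127103109263 234.83984912845375 162.61940406971297 163.446886629652
[np.float64(0.218), np.float64(0.229), np.float64(0.261), np.float64(0.205), np.float64(0.271)] [np.float64(0.246), np.float64(0.242), np.float64(0.23)]
stand centre [ 495.7 -192.8   60. ]
hub bay+..70 from [  3.8 -11.   -0. ]
gend bay+..70 from [ -6.3 -13.1  -0. ]
gmid bay+..70 from [ -2.3 -12.4  -0. ]
block->bay in stand [ 3.  60.4  0. ] [ 467.3 -137.5   91.2]
```

Abrasive 40 × 125.5 mm (true 40 × 126), and the handle-to-bay distance of 72 mm is close to the given 70. Lifting and drawing the bolt now.

```bash
cat >> h.py <<'E'
YAW=.237;C=np.array([496.5,-192.8,60.]);RZ=R.from_euler("z",YAW).as_matrix()
U=RZ@[.866,0,.5];N=RZ@[-.5,0,.866];Y=RZ@[0,1,0]
HY,BY=-12.,59.
def S(s,y,t): return C+s*U+y*Y+t*N
def tool(z,y=-Y):   # rpy of tool with z axis z, closing axis y
    return R.from_matrix(np.column_stack([np.cross(y,z),y,z])).as_euler("xyz")
def hpose(a,dy=0,back=0,lift=4):
    h=-np.cos(a)*U+np.sin(a)*N; z=-(np.sin(a)*U+np.cos(a)*N)
    return S(45,HY+dy,47)+48*h-lift*z+(11-back)*z, tool(z)
E
cat > m1.py <<'E'
from h import *
from rig import arm,fingers,planner
seq=[hpose(0,back=70),hpose(0)]+[hpose(a) for a in (.2,.4,.6,.75,.88)]+[hpose(.88,-40),hpose(.88,-84)]+[hpose(.88,-84,back=60)]
q=[planner.solve_ik(*p) for p in seq]
print([None if x is None else np.round(x,2).tolist() for x in q])
assert all(x is not None for x in q)
def st(t):
    s=arm.read_state();print(t,round(s["clock"],2),"F",np.round(s["force"],1),"w",round(s["gripper_width"],1),"err",np.round(s["tcp_pos"],1))
st("0");arm.movep(*seq[0]);arm.move_linear(*seq[1],max_speed=80);st("at grip")
fingers.grasp();st("grasped")
for p in seq[2:7]: arm.move_linear(*p,max_speed=45);st("arc")
arm.dwell(.15)
E
python3 m1.py
```

```text
[[-0.71, -0.03, -0.65, 0.62, 0.42, 2.26], [-0.64, 0.08, -0.72, 0.41, 0.4, 2.33], [-0.56, 0.13, -0.55, 0.66, 0.23, 2.38], [-0.47, 0.22, -0.36, 0.89, 0.08, 2.44], [-0.4, 0.35, -0.16, 1.12, -0.05, 2.51], [-0.35, 0.46, -0.01, 1.3, -0.12, 2.57], [-0.32, 0.56, 0.14, 1.46, -0.18, 2.62], [-0.37, 0.6, 0.21, 1.48, -0.2, 2.56], [-0.43, 0.66, 0.31, 1.51, -0.22, 2.51], [-0.41, 0.69, 0.5, 1.67, -0.21, 2.53]]
0 1.74 F [-0.2 -0.2 -0.3] w 85.6 err [ 494.6 -185.9  299.9]
at grip 3.81 F [0.3 0.4 0.6] w 85.5 err [ 477.5 -209.9   93.5]
grasped 4.46 F [-1.6 -0.4  0.6] w 14.1 err [ 477.3 -209.8   93.1]
arc 4.85 F [-3.6 -2.   3.1] w 14.1 err [ 472.5 -211.   101.2]
arc 5.22 F [-4.5 -2.7  6.4] w 14.5 err [ 469.2 -211.8  110. ]
arc 5.6 F [-6.  -2.3  9.1] w 14.2 err [ 467.5 -212.2  119.4]
arc 5.92 F [-2.9 -0.1  7.5] w 14.2 err [ 467.6 -212.1  126.4]
arc 6.23 F [-4.5 -0.8  8.3] w 14.1 err [ 468.2 -211.8  132.5]
```

```bash
python3 - <<'E'
from h import *
from rig import optics
s=optics.get_image("side")["image"];w=optics.get_image("wrist")["image"]
c=np.hstack([cv2.resize(s[120:250,270:380],(380,450),interpolation=2),cv2.resize(w,(420,315)).copy() if 0 else cv2.copyMakeBorder(cv2.resize(w,(420,315)),0,135,0,0,0)])
cv2.imwrite("pics/c2.png",c[:,:,::-1])
E
```

```text
(no output)
```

View pics/c2.png

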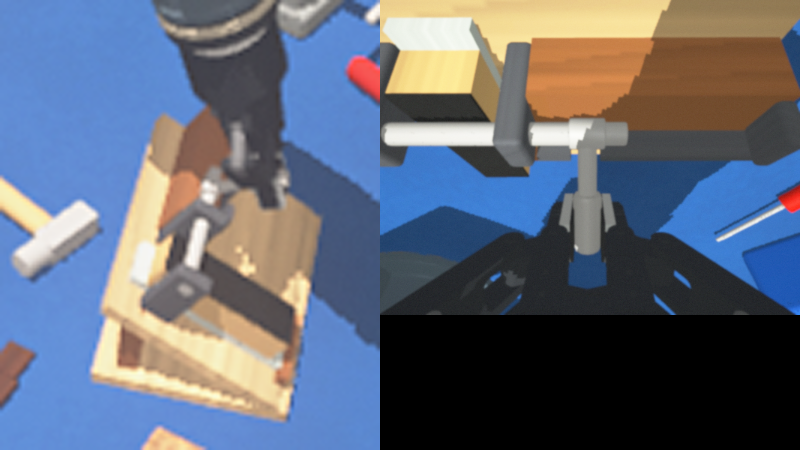

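The grip is firmly between the pads (wrist pane, about (587,225)) and the handle is raised with the bolt still shot. Drawing it.

```bash
cat > m2.py <<'E'
from h import *
from rig import arm,fingers,planner,optics
import pickle
def st(t):
    s=arm.read_state();print(t,round(s["clock"],2),"F",np.round(s["force"],1),"w",round(s["gripper_width"],1),np.round(s["tcp_pos"],1))
for dy in (-30,-60,-80,-84): arm.move_linear(*hpose(.88,dy),max_speed=60);st(dy)
arm.dwell(.1);fingers.open_jaws();st("open")
arm.move_linear(*hpose(.88,-84,back=50),max_speed=120)
arm.movep([470,-185,290],[-np.pi,0,YAW]);s=arm.read_state();st("look")
d=optics.get_image("wrist");d["pose"]=(s["tcp_pos"],s["ee_rot"]);pickle.dump(d,open("w2.pkl","wb"))
cv2.imwrite("pics/w2.png",cv2.resize(d["image"][:,:,::-1],(800,600),interpolation=2))
E
python3 m2.py
```

```text
-30 7.13 F [ 0.2 -1.6  4.8] w 14.2 [ 475.6 -241.5  133. ]
-60 7.78 F [5.3 0.3 1.8] w 14.1 [ 482.8 -270.9  133.2]
-80 8.27 F [5.9 0.6 1.1] w 13.7 [ 487.5 -290.2  133.3]
-84 8.52 F [4.3 7.6 3.1] w 14.3 [ 488.1 -293.   133.1]
open 9.31 F [ 0.7  0.3 -0.2] w 85.2 [ 488.  -293.6  133.4]
look 10.63 F [-0.1 -1.2 -0.2] w 85.4 [ 469.8 -185.4  289. ]
```

View pics/w2.png

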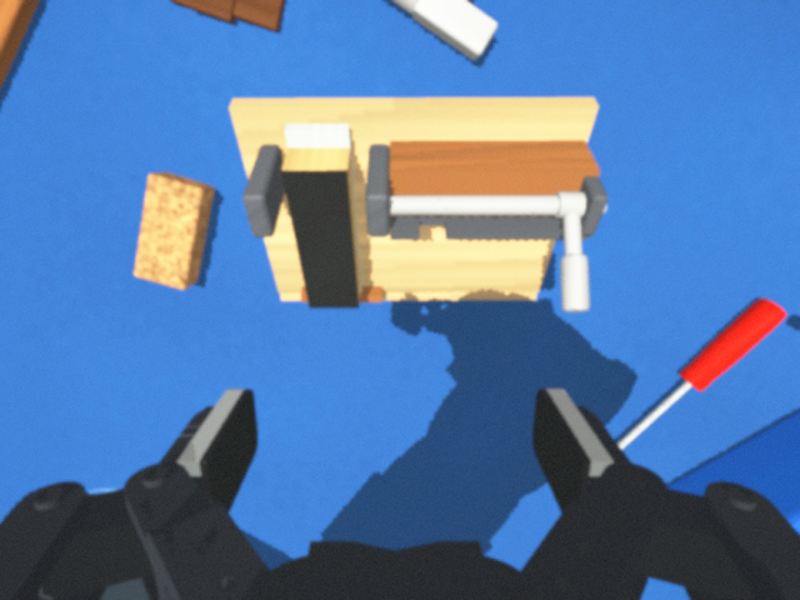

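The bolt is fully drawn: its tip is behind the keeper at (390,205) and the handle is at (572,205). The abrasive corners are now (286,170), (350,170), (357,306) and (309,306). Grasping the block.

```bash
cat > m3.py <<'E'
from h import *
from rig import arm,fingers,planner,optics
import pickle
def st(t):
    s=arm.read_state();print(t,round(s["clock"],2),"F",np.round(s["force"],1),"w",round(s["gripper_width"],1),np.round(s["tcp_pos"],1),np.round(s["q"],2))
d=pickle.load(open("w2.pkl","rb"));P=d["pose"];f=lambda u,v,z:onz(d,(u*.7,v*.7),z,P)
p=[f(286,170,122.7),f(350,170,122.7),f(357,306,59.7),f(309,306,59.7)]
bc=np.mean(p,0);rel=bc-S(0,BY,36);print("block centre",bc.round(1),"vs model s,y,t",(rel@U).round(1),(rel@Y).round(1),(rel@N).round(1))
b=[(x-C)@U for x in p];yy=[(x-C)@Y for x in p];print(np.round(b,1),np.round(yy,1))
y=BY+np.clip(.5*(rel@Y),-3,3);s0=np.clip(.5*(rel@U),-4,4);o=tool(-N)
g=lambda t:(S(s0,y,t)-11*N,o)
Q=[planner.solve_ik(*g(t)) for t in (120,25)];print([None if q is None else np.round(q,2) for q in Q])
V=([480,0,260],[-np.pi,0,np.pi-.2]);print(planner.solve_ik(*V),planner.solve_ik([537,177,140],[-np.pi,0,np.pi-.388]))
arm.movep(*g(120));arm.move_linear(*g(25),max_speed=90);st("at block")
fingers.grasp();st("grasped")
arm.move_linear(*g(40),max_speed=40);st("lift");arm.move_linear(*g(150),max_speed=120);st("up")
E
python3 m3.py
```

```text
block centre [ 467.4 -137.6   91.2] vs model s,y,t 2.3 1.5 -1.3
[ 65.1  65.1 -60.4 -60.4] [78.4 39.7 42.8 81.2]
[array([-0.58, -0.16, -0.77,  0.58,  0.37,  2.4 ]), array([-0.48,  0.03, -0.86,  0.28,  0.34,  2.49])]
[ 0.          0.1689493  -0.03652292  1.3653241   0.          0.2       ] [ 0.31839486  0.38265696 -0.05638383  1.13175554  0.          0.70639486]
at block 12.96 F [-0.5 -0.9 -0.2] w 85.5 [ 476.8 -136.3   73.1] [-0.48  0.03 -0.86  0.28  0.34  2.49]
grasped 13.47 F [-9.4  0.3 10.7] w 39.3 [ 476.5 -136.1   73. ] [-0.48  0.03 -0.86  0.28  0.34  2.49]
lift 13.99 F [ 0.6  0.4 -1.8] w 38.8 [ 469.2 -138.    85.7] [-0.5  -0.   -0.85  0.32  0.34  2.48]
up 15.06 F [ 0.  -0.3 -2. ] w 39.2 [ 415.8 -150.6  180.3] [-0.61 -0.2  -0.73  0.67  0.38  2.36]
```

```bash
cat > m4.py <<'E'
from h import *
from rig import arm,fingers,planner,optics
import pickle
def st(t):
    s=arm.read_state();print(t,round(s["clock"],2),"F",np.round(s["force"],1),"w",round(s["gripper_width"],1),np.round(s["tcp_pos"],1),np.round(s["q"],2));return s
arm.movep([480,0,260],[-np.pi,0,np.pi-.2]);st("via")
arm.movep([537,177,160],[-np.pi,0,np.pi-.388]);arm.dwell(.2);s=st("hover")
d=optics.get_image("wrist");d["pose"]=(s["tcp_pos"],s["ee_rot"]);pickle.dump(d,open("w3.pkl","wb"))
t=optics.get_image("side");pickle.dump(t,open("s3.pkl","wb"))
a=cv2.resize(d["image"],(560,420));b=cv2.resize(t["image"][220:350,200:320],(240,260),interpolation=2)
cv2.imwrite("pics/w3.png",np.hstack([a,cv2.copyMakeBorder(b,0,160,0,0,0)])[:,:,::-1])
E
python3 m4.py
```

```text
via 16.93 F [-0.3  0.1 -2.7] w 39.2 [ 4.799e+02 -2.000e-01  2.598e+02] [-0.    0.17 -0.04  1.36  0.    0.2 ]
hover 17.98 F [ 0.1  0.8 -1.5] w 39.2 [537.4 176.  160.9] [ 0.32  0.37 -0.02  1.18 -0.    0.71]
```

View pics/w3.png

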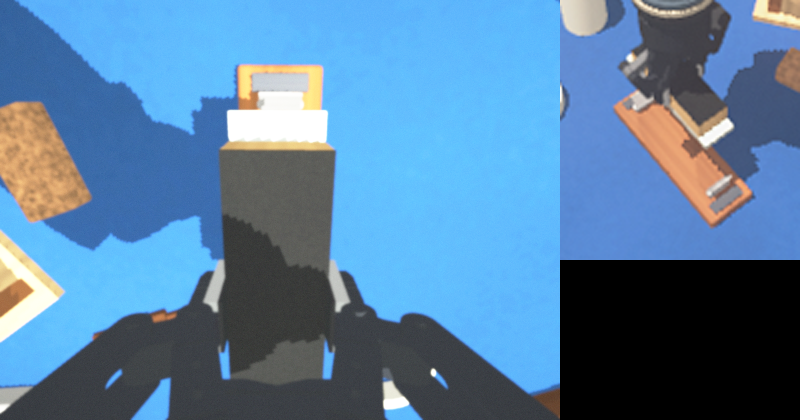

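The block is held straight. Its plate end is at row 110 (columns 228–327) and the abrasive end is at row 150 (columns 221–335). The clip board end is at row 66 (columns 238–322), and the spring top spans rows 73–91, columns 252–309.

```bash
python3 - <<'E'
from h import *
import pickle
d=pickle.load(open("w3.pkl","rb"));P=d["pose"];T=R.from_euler("xyz",P[1]).as_matrix()
L=lambda u,v,z:T.T@(onz(d,(u,v),z,P)-P[0])
for zb in (120,124,128,132,136,140,144):
    A=L(221,150,zb+36);B=L(335,150,zb+36);p=L(228,110,zb+8);q=L(327,110,zb+8)
    print(zb,"abr w %.1f x %.1f y %.1f | plate w %.1f x %.1f y %.1f"%(abs(A-B)[1],(A+B)[0]/2,(A+B)[1]/2,abs(p-q)[1],(p+q)[0]/2,(p+q)[1]/2))
a=L(238,66,18);b=L(322,66,18);print("board end",a.round(1),b.round(1),"->clip centre x",(a[0]+b[0])/2-105)
for v in (73,91):print("spring",L(252,v,51).round(1),L(309,v,51).round(1))
# clip sides for direction
print("tool",np.round(P[0],1),np.round(P[1],3),"side edge ",L(237,105,18).round(1),L(323,105,18).round(1))
E
```

```text
120 abr w 46.9 x 59.8 y -0.0 | plate w 47.2 x 74.9 y -0.2
124 abr w 45.6 x 60.3 y -0.1 | plate w 46.1 x 75.0 y -0.2
128 abr w 44.2 x 60.9 y -0.1 | plate w 45.0 x 75.1 y -0.2
132 abr w 42.9 x 61.4 y -0.1 | plate w 43.8 x 75.2 y -0.2
136 abr w 41.5 x 62.0 y -0.1 | plate w 42.7 x 75.3 y -0.2
140 abr w 40.2 x 62.5 y -0.1 | plate w 41.6 x 75.4 y -0.2
144 abr w 38.8 x 63.1 y -0.1 | plate w 40.5 x 75.5 y -0.3
board end [104.4 -30.1 142.8] [104.4  33.9 142.9] ->clip centre x -0.6254623461423705
spring [ 97.  -17.3 109.8] [ 97.   21.2 109.8]
spring [ 85.5 -17.5 109.8] [ 85.5  21.6 109.9]
tool [537.4 176.  160.9] [3.141e+00 1.000e-03 2.752e+00] side edge  [ 76.  -31.8 142.8] [ 76.   35.9 142.9]
```

```bash
cat > m5.py <<'E'
from h import *
from rig import arm,fingers,planner,optics
def st(t):
    s=arm.read_state();print(t,round(s["clock"],2),"F",np.round(s["force"],1),"M",np.round(s["ft_torque"],2),"w",round(s["gripper_width"],1),np.round(s["tcp_pos"],1));return s
o=[-np.pi,0,np.pi-.388];T=R.from_euler("xyz",o).as_matrix()
s=arm.read_state();t=s["tcp_pos"]+T@[-.5,2.,0];
arm.move_linear([t[0],t[1],75],o,max_speed=80);st("75")
z=75
while z>33:
    z-=3 if z>56 else 2
    arm.move_linear([t[0],t[1],z],o,max_speed=25);s=st(z)
    if abs(s["force"][2])>32 or np.hypot(*s["force"][:2])>20: break
E
python3 m5.py
```

```text
75 19.3 F [-0.2  0.8 -3. ] M [ 0.02 -0.03 -0.03] w 39.1 [538.9 178.1  75.5]
72 19.57 F [ 0.4  0.3 -1.8] M [-0.03  0.05  0.01] w 39.3 [538.4 178.   72. ]
69 19.83 F [-0.5 -0.5 -2.2] M [-0.04  0.04 -0.01] w 39.2 [538.4 177.9  68.8]
66 20.1 F [ 0.1 -0.5 -3.1] M [ 0.01 -0.05  0.05] w 39.0 [538.4 177.9  65.8]
63 20.37 F [-0.6  0.6 -2.5] M [ 0.03 -0.05  0.  ] w 39.0 [538.4 177.9  62.8]
60 20.63 F [-0.4  0.6 -1. ] M [ 0.01 -0.03  0.02] w 39.3 [538.4 177.9  59.8]
57 20.9 F [-0.7 -0.7 -1.9] M [ 0.06 -0.   -0.01] w 39.2 [538.4 177.9  56.8]
54 21.17 F [-2.6  0.5 -1.5] M [0.31 0.39 0.1 ] w 39.1 [538.2 178.1  53.8]
52 21.42 F [-1.2  2.4  0.3] M [0.33 0.06 0.01] w 39.1 [538.7 178.   52. ]
50 21.67 F [-0.4  2.1  3.7] M [0.38 0.01 0.03] w 39.0 [538.9 178.1  50.3]
48 21.92 F [0.1 3.1 4.8] M [ 0.42 -0.37  0.02] w 38.8 [539.  178.2  48.4]
46 22.17 F [-0.7  3.6 -0.3] M [ 0.75 -0.09 -0.03] w 39.3 [538.5 178.1  45.9]
44 22.42 F [ 1.   2.7 -2.7] M [ 0.6  -0.09 -0.03] w 39.0 [538.3 177.9  43.7]
42 22.67 F [-0.7  3.3 -4.4] M [ 0.45 -0.   -0.  ] w 38.4 [538.2 177.9  41.6]
40 22.92 F [-0.1  2.  -3.4] M [ 0.38  0.02 -0.07] w 39.3 [538.3 177.9  39.7]
38 23.17 F [ 1.   2.8 -6.4] M [ 0.68 -0.02  0.01] w 39.2 [538.2 178.   37.6]
36 23.42 F [  0.6   1.6 -13.8] M [ 0.48 -0.07  0.02] w 39.0 [538.  177.8  35.4]
34 23.67 F [ 0.   0.4 -2.3] M [-0.   -0.07 -0.04] w 39.2 [538.9 177.9  34.3]
32 23.92 F [-10.7  -4.7  30.3] M [-0.86  2.44 -0.01] w 39.0 [539. 178.  34.]
```

The signature fits: it snapped past the beads between z=36 and 34, then met a hard stop at z=34. Releasing and checking.

```bash
cat > m6.py <<'E'
from h import *
from rig import arm,fingers,planner,optics
import pickle
o=[-np.pi,0,np.pi-.388]
fingers.open_jaws();s=arm.read_state();print(s["clock"],np.round(s["force"],1),s["gripper_width"]);t=s["tcp_pos"]
arm.move_linear([t[0],t[1],110],o,max_speed=90)
arm.movep([440,215,240],[-np.pi,.0,-.388+np.pi]);s=arm.read_state();print(s["clock"],np.round(s["force"],1))
d=optics.get_image("wrist");d["pose"]=(s["tcp_pos"],s["ee_rot"]);pickle.dump(d,open("w4.pkl","wb"))
t=optics.get_image("side");u=optics.get_image("top")
a=cv2.resize(d["image"],(500,375));r=lambda x:cv2.resize(x,(300,300),interpolation=2)
cv2.imwrite("pics/w4.png",np.hstack([cv2.copyMakeBorder(a,0,225,0,0,0),np.vstack([r(t["image"][245:345,215:315]),r(u["image"][180:280,300:400] if 0 else u["image"][185:285,180:280])])])[:,:,::-1])
E
python3 m6.py
```

```text
24.4417 [0.7 0.2 0.4] 85.25236603036181
26.1667 [ 1.   0.3 -0.2]
```

View pics/w4.png

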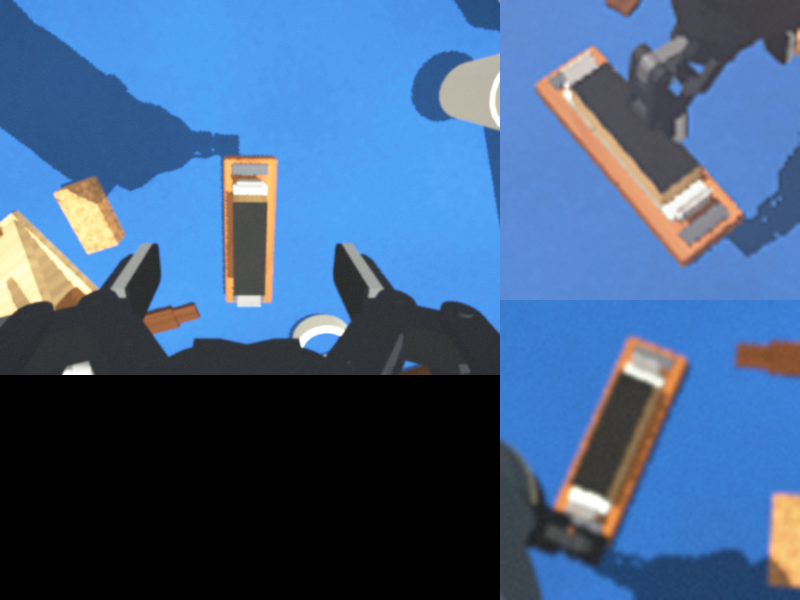

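The block looks seated and level in both views, with the springs at its ends. I'll confirm by pressing lightly near each end and comparing contact heights.

```bash
cat > m7.py <<'E'
from h import *
from rig import arm,fingers,planner,optics
o=[-np.pi,0,np.pi-.388];ux=np.array([np.cos(-.388),np.sin(-.388),0])
fingers.grasp()
for e in (-45,45):
    p=np.array([538.4,177.9,0])+e*ux
    arm.movep([p[0],p[1],80],o);arm.move_linear([p[0],p[1],66],o,max_speed=40)
    z=66
    while z>56:
        z-=1;arm.move_linear([p[0],p[1],z],o,max_speed=20);s=arm.read_state()
        if s["force"][2]>3:print(e,z,round(s["tcp_pos"][2],1),np.round(s["force"],1))
        if s["force"][2]>22:break
    arm.move_linear([p[0],p[1],85],o,max_speed=80)
arm.move_linear([p[0],p[1],180],o);arm.dwell(.3);s=arm.read_state();print(s["clock"],np.round(s["force"],1))
E
python3 m7.py
```

```text
-45 61 62.0 [-6.6 -2.4 20. ]
-45 60 61.9 [-12.8  -4.3  37.5]
45 61 62.0 [-6.5 -1.8 17. ]
45 60 61.9 [-12.   -3.   29.3]
34.2667 [-0.2  0.6  0. ]
```

Contact was at TCP z = 62.0 mm at both ends, which is exactly what a level, fully seated block gives (18 + 36 + 8). Opening the jaws in free air and handing in.

```bash
python3 - <<'E'
from rig import arm,fingers,order
fingers.open_jaws();arm.dwell(.3);print(arm.read_state()["clock"]);print(order.close_job())
E
```

```text
35.35
the job is handed in; nothing more can be done
None
```

The bolt is drawn to its stop and the block sits level and fully home in the clip, abrasive face up; everything was released and the job handed in at 35.4 s, though no verdict came back.

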